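Feed the next culture plate from the stack onto the shaker and clamp it

TASK

Load the shaker with the next culture plate: push the feeder's blue slide all the way forward so that only the bottom plate comes out of the stack and goes home against the end stops of the shaker's seat, then bring the slide all the way back so that the plates left in the stack settle flat on the feeder floor. Finally screw the black clamp knob clockwise until it stops so that its strap holds the plate down; work smoothly, keep the plates level, and leave the other things on the bench where they are.

Things in the scene. Friction and masses are not known exactly. Their poses are not given: they have to be found in the camera images.
- feeder: Fixed: plate feeder and white shaker on one dark base, within y -0.24..+0.16 m. Origin: on the worktop under the middle of the plate stack; z up, +y from stack to shaker, +x the clamp side. Feeder floor 52 mm up; grey corner angles (139 x 102 mm outside, 126 mm up) hold the stack with about 2 mm play; a 17.5 mm gate towards +y passes only the lowest plate.
- slide (a joint): Blue push slide, m along feeder +y: 0 = fully back (starts 0 to 0.008), 0.114 = fully forward at its stop, with the plate home. Meets the bottom plate at about 0.011. Stays where left; moves with 2 to 6 N. Blade 88 mm wide, 9 mm thick, 1 mm over the floor: while forward it carries the rest of the stack, which drops 10 mm to the floor as it comes back.
- slide_tab (a point): Middle of the top edge of the slide's upright blue tab, for pushing and pulling; moves with the slide. Tab 60 mm wide (feeder x), 10 mm thick (feeder y), top 116 mm above the worktop, free for 54 mm down to the blade. At feeder x = 0; y = -0.221 at slide 0, -0.107 at 0.114 (53 mm free to the grey angles).
- knob (a joint): Black knurled clamp knob, rad, grows clockwise seen from above: 2.6 = screwed down to its stop; starts at 0 to 0.6. Stays where left, friction 0.1 N m. Sinks 2.4 mm per rad with a steel strap, 26 mm wide, that reaches 19 mm over the +x edge of a seated plate (6 mm above it at 0, pressed on it at 2.6).
- knob_grip (a point): On the knob's upright axis, 10 mm under its top: the height to grip. Knurled part 38 mm diameter, 26 mm high, at feeder x = 0.088, y = 0.112; point 99 mm above the worktop at knob 0 and sinking with it. Nothing else as high within 60 mm of the axis.
- seat (a point): Fixed point on the grey shaker platform, 51 mm above the worktop, at feeder x = 0, y = 0.1035: where the middle of a plate's underside comes when home (1 mm play to the end stops, 2 mm to the side rails).
- stack_floor (a point): Fixed point on the feeder floor at the middle of the stack, 52 mm above the worktop.
- plate_1: The bottom plate of the stack: a white 24-well culture plate with clear lid and pink wells, 127.8 mm (x) x 85.4 mm (y) x 15 mm, about 80 g; origin at the middle of its underside, z up. It starts on the feeder floor.
- plate_2: A plate like plate_1, lying on it.
- plate_3: A plate like plate_1, lying on plate_2.
- plate_4: A plate like plate_1, the top one, lying on plate_3.
- logbook: Dark notebook 210 x 150 x 15 mm on the worktop to the right; to be left alone.
- wipes: Turquoise pack of wipes 132 x 80 x 29 mm on the worktop to the left; to be left alone.
- tape: Blue roll of tape, 68 mm, 13 mm high, on the worktop to the left; to be left alone.
- amber_vial: Amber vial with blue cap, 30 x 70 mm, standing to the left at the back; to be left alone.
- lab_beaker: Clear beaker, 53 x 70 mm, standing to the right at the back; to be left alone.
Not all that is in view belongs to the job. Leave any turquoise look-alike of the plate_4 alone.

How it is judged:
On the way, in this order (a step that is already met when the one before it is completed fails the run):
1. the bottom plate has been pushed out and lies home in the shaker's seat, the other three still in the feeder, the clamp not yet screwed down (y of plate_1 in the frame of seat above -0.004 m and distance between plate_1 and seat below 0.006 m and horizontal distance between plate_2 and stack_floor below 0.008 m and value of joint knob below 1.2 rad), for 0.2 s.
2. the slide is back and the other three plates lie flat on the feeder floor (value of joint slide below 0.01 m and z of plate_2 in the frame of stack_floor below 0.0025 m and angle between plate_2's own z axis and vertical below 0.03 rad and value of joint knob below 1.2 rad), for 0.2 s.
At the end, for the whole second after the job is handed in: Plate 1 rests flat in the seat within 6 mm of home (at most 4 mm short, 0.05 rad), knob at 2.45 rad or more; slide back (under 10 mm); plates 2 to 4 flat on the feeder floor and each other, within 8 mm of the stack's middle (distance between plate_1 and seat below 0.006 m and y of plate_1 in the frame of seat above -0.004 m and angle between the x axis of plate_1 and the x axis of feeder, either way round below 0.05 rad and angle between each of plate_1, plate_2, plate_4's own z axis and vertical below 0.03 rad and value of joint knob above 2.45 rad and value of joint slide below 0.01 m and horizontal distance between each of plate_2, plate_3, plate_4 and stack_floor below 0.008 m and z of plate_2 in the frame of stack_floor below 0.0025 m and z of plate_3 in the frame of stack_floor below 0.018 m and z of plate_4 in the frame of stack_floor below 0.033 m and linear speed of plate_1 below 0.01 m/s); the robot touches nothing.
It fails at once if a plate is tipped by more than about 17 degrees (angle between any of plate_1, plate_2, plate_3, plate_4's own z axis and vertical above 0.3 rad).
It fails at once if one of the upper plates leaves the stack (25 mm sideways) (horizontal distance between any of plate_2, plate_3, plate_4 and stack_floor above 0.025 m).
It fails at once if the slide is slammed (faster than 0.5 m/s) (velocity of joint slide above 0.5 m/s or velocity of joint slide below -0.5 m/s).
It fails at once if another thing on the bench is moved by more than 30 mm (distance of any of logbook, wipes, tape, amber_vial, lab_beaker from where it was at the start of the episode above 0.03 m).
It also fails if it takes over 61 s, if anything falls off the work surface, if the arm or the gripper's body presses on something with over 40 N, if the wrist force passes 120 N, or if a joint passes its speed limit or range.

ROBOT

A 6-joint arm with a two-finger parallel gripper is mounted at the origin on the work surface; the furniture and walls round the work are solid. World frame = base frame: x ahead of the robot, y to its left, z up, the work surface at z = 0. Lengths are in m, angles in rad, forces in N, time in s.
With the tool pointing down it reaches from about 0.35 to 0.85 m from the base axis. Payload 8.1 kg.
Tool frame: the origin (TCP) lies on the centre line of the jaws, within the pads' length; the fingertips stand 17 mm ahead of it and the grasp point (between the pads) lies 2 mm behind it; z points along the fingers, y is the line along which they close (so a half turn about z gives the same grasp; the last joint's range is limited). The gripper opens to 93 mm and grips with 3 to 60 N. Pads are 15 mm wide; open, the fingers measure 128 mm over their backs; the gripper's body (75 mm by 188 mm) begins 65 mm behind the grasp point.
Start: joints at [-1.252, 0.13, 1.488, -0, 1.523, -0.085], TCP at [0.236, -0.552, 0.236] pointing down, gripper open.
Joint ranges: [-2.96, 2.96], [-0.89, 2.26], [0.02, 2.5], [-1.34, 4.48], [0, 2.73], [-2.66, 2.66]. Speed limits (rad/s): [2.39, 2.39, 2.79, 3.14, 3.14, 3.14].

INTERFACE

Orientations are given as a rotation vector (axis times angle).
In Python, from plant import robot, optics, close_job, models gives the robot as it stands.
- The arm moves only by the shell command python3 -m inch 'ROWS' [OPENING] [FORCE]. ROWS is a JSON object of lists of equal length, an entry for each row: "travel": the shift along the tool's x, y, z in m, a list of three; "spin": the turn about the tool's z in rad. In form: {"travel": [[x, y, z], ...], "spin": [spin, ...]}. A call has 1 to 10 rows; each row is the pose to reach, as a shift and turn from the pose commanded when the call began, along the tool's axes at that moment; what a row does not reach only later rows make up. A row lasts 1/12 s, in which the tool goes at most 41.7 mm and 7.16 degrees, less where a joint would pass 70% of its speed; a pose out of reach is approached as far as the arm can. A call with a gripper value outside its range is refused whole. OPENING is the closure, from 0 (fully open) to 1 (shut), set as the call begins (- or left out, the last holds). The fingers move at their own pace and stop on an object; FORCE is the grip in N (left out, the last holds). Time passes only in rows, so rows that repeat a pose let the fingers close. It gives the time, the measured TCP pose, the force, the opening and the grip force at its end, in the units of the state.
- robot.read_state(): the state, without advancing time (a new reading comes with each control period).
- optics.read_camera(name): name is "scene" or "top" or "wrist"; returns (picture, depth): 420x560x3 uint8, red, green, blue; 420x560 float32, m along the optical axis (not along the pixel's ray), 0 where there is no reading.
- optics.camera_info(name): a dict with "camera_matrix" (3x3 intrinsics, pixels), "view" (4x4, takes a point from world to camera coordinates). Camera axes: x right, y down, z forward; pixel columns grow to the right and rows downward; lengths in m; the calibration is good to about 2 mm. A picture is of the moment at which its call begins: read the wrist's pose just before it. camera_info takes no time and is no camera call; for the wrist camera it gives the pose at the moment of the call.
- close_job(): hands the job in; it is judged then, once.
Trained networks look in the newest picture that a camera, given by its name, has taken for a name from the list of things; names that differ only in an ending like _2 or _b are one class to them, and where a whole thing is asked for, a point or a joint stands for the part that bears it (a point fixed in the world has none). Each returns a list of dicts, best first, with "p" (0 to 1); they miss things now and then, are a little off and sometimes report something else, mostly with a low value. They report only what shows in the picture. A call takes as long as a camera call. They do not tell look-alikes from the thing itself.
- models.look_for(camera, name): "centre" ([x, y, z] in m, in world coordinates, good to about 4 mm: the middle of the surface that is visible of it).
- models.masks_of(camera, name): "region" (420x560 bool, what is visible of it).
The state is a dict: "t": time; "q": joint angles; "dq": joint speeds; "joint_torque": joint torques, N m; "tool_pos": TCP position; "orientation": TCP orientation; "force": force on the tool from outside, world axes, zero at the start; "wrist_torque": the same for the moment, N m; "opening": finger opening in m; "gripper_force": force on a finger pad.
Only numpy, scipy, OpenCV 4.12 (cv2) and the standard library are available. Lean on these libraries where they do the work, as an engineer would, in place of code of your own. Each camera call takes 0.05 s, during which the arm holds its last target. There are 200 camera calls.

## Working session

There is one attempt and no reset: what is moved stays moved. The work goes in short steps, Python scripts to look and compute and a shell command to move; the robot and the scene stay as the last step left them, time stands still between calls to the robot, and variables do not carry over. Pictures are saved under pics/ and viewed, at most 10 in all, crops included, and the job is handed in when it is done.

```bash
ls; mkdir -p pics; cat > h.py <<'E'
import numpy as np, cv2
from plant import robot, optics, models
from scipy.spatial.transform import Rotation as R
def cloud(cam):
    im,d=optics.read_camera(cam); i=optics.camera_info(cam); K=np.array(i["camera_matrix"]);V=np.array(i["view"])
    v,u=np.mgrid[:d.shape[0],:d.shape[1]]
    p=np.stack([(u-K[0,2])/K[0,0]*d,(v-K[1,2])/K[1,1]*d,d],-1)
    w=(p-V[:3,3])@V[:3,:3]; w[d==0]=np.nan
    return im,w
def save(n,im): cv2.imwrite("pics/"+n,im[...,::-1])
def proj(cam,P):
    i=optics.camera_info(cam); K=np.array(i["camera_matrix"]);V=np.array(i["view"])
    c=V[:3,:3]@P+V[:3,3]; q=K@c; return q[:2]/q[2]
E
python3 - <<'E'
from h import *
s=robot.read_state(); print(s)
for c in("top","scene"):
    im,w=cloud(c); save(c+"1.png",im)
    for n in("slide_tab","slide","knob","plate_4","feeder"):
        for r in models.look_for(c,n)[:3]: print(c,n,np.round(r["centre"],4),round(r["p"],2),np.round(proj(c,np.array(r["centre"]))))
a=cv2.imread("pics/top1.png");b=cv2.imread("pics/scene1.png")
cv2.imwrite("pics/both.png",cv2.resize(np.vstack([a,b]),(448,600)) if 0 else np.hstack([cv2.resize(a,(400,300)),cv2.resize(b,(400,300))]))
E
```

```text
pics
{'t': 0.0, 'q': array([-1.25238866e+00,  1.31116885e-01,  1.48928099e+00,  2.49738324e-05,
        1.52301468e+00, -8.53577242e-02]), 'dq': array([-0.00125122, -0.00102629, -0.00236496, -0.00132728, -0.00079574,
        0.00040908]), 'joint_torque': array([-5.76424791e-04, -5.59830809e+01, -4.91771221e+01,  7.68589578e-02,
        3.55594454e-02, -1.43476900e-04]), 'tool_pos': array([ 0.23561184, -0.55121315,  0.23461294]), 'orientation': array([-3.07601613e+00, -6.29568866e-01,  2.93269558e-04]), 'force': array([1.03874111, 0.06284396, 0.04524235]), 'wrist_torque': array([ 0.03537053, -0.0228924 ,  0.07840449]), 'gripper_force': 0.0, 'opening': 0.09287539616043199}
top slide [ 0.5475 -0.0406  0.0654] 0.54 [298. 212.]
top knob [0.6443 0.1486 0.107 ] 0.51 [258. 178.]
top feeder [ 0.5564 -0.0146  0.0596] 0.78 [292. 210.]
scene slide_tab [ 0.4988 -0.1232  0.0595] 0.58 [291. 202.]
scene slide [ 0.4968 -0.1244  0.0607] 0.97 [292. 202.]
scene plate_4 [0.5372 0.064  0.111 ] 0.9 [255. 214.]
scene plate_4 [ 0.2872 -0.1976  0.0108] 0.89 [350. 218.]
scene plate_4 [0.5257 0.0916 0.0568] 0.45 [254. 232.]
scene feeder [0.5013 0.1007 0.0513] 0.58 [259. 237.]
scene feeder [0.6889 0.3641 0.0391] 0.51 [164. 268.]
```

View pics/top1.png

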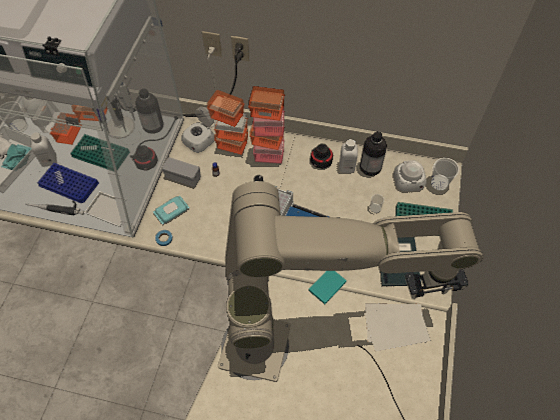

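View pics/scene1.png

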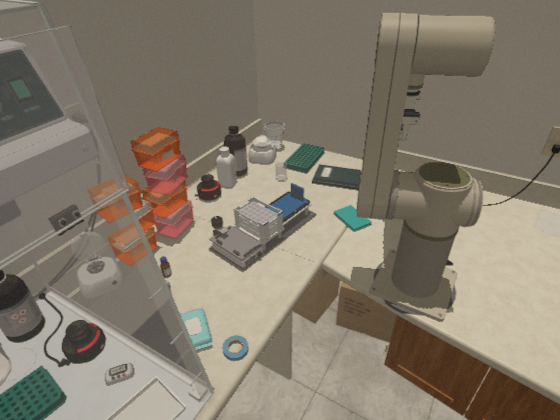

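The scene view shows the feeder: slide tab at about (297,190), plate stack at (258,220), knob at (217,221). Possible mix-ups are the turquoise plate look-alike at (352,217), the black-and-red caps at (208,188), and the blue tape at (235,347). I choose the blue tab and the knob on the dark base. The arm hides most of the feeder in the top view.

```bash
python3 - <<'E'
from h import *
im,w=cloud("scene")
save("crop1.png",cv2.resize(im[170:275,190:330],(800,600),interpolation=cv2.INTER_CUBIC))
f=im.astype(int)
blue=(f[...,2]>f[...,0]+35)&(w[...,0]>.35)&(w[...,0]<.75)&(abs(w[...,1])<.35)
tab=blue&(w[...,2]>.075)&(w[...,2]<.13)
print("tab",tab.sum(),np.nanmean(w[tab],0),np.nanmin(w[tab],0),np.nanmax(w[tab],0),np.argwhere(tab).mean(0))
bl=blue&(w[...,2]>.05)&(w[...,2]<.07); p=w[bl][:,:2]; c,(s),a=cv2.minAreaRect(p.astype(np.float32)); print("blade",bl.sum(),c,s,a)
for n,c in(("knob","scene"),("plate_4","scene")):
    for m in models.masks_of(c,n)[:2]:
        q=w[m["region"]]; print(n,m["p"],len(q),np.nanmedian(q,0),np.nanpercentile(q,[5,95],axis=0).round(3).tolist(),np.argwhere(m["region"]).mean(0))
box=(w[...,2]>.10)&(w[...,2]<.135)&(w[...,0]>.4)&(w[...,0]<.7)&(w[...,1]>-.1)&(w[...,1]<.12)
p=w[box][:,:2].astype(np.float32); print("stack top",len(p),cv2.minAreaRect(p),p.mean(0))
m=np.isfinite(w[...,2])&(w[...,2]>.03)&(w[...,2]<.14)&(w[...,0]>.38)&(w[...,0]<.72)&(abs(w[...,1])<.3)
E
```

```text
tab 21 [ 0.49054591 -0.12252898  0.1154096 ] [ 0.45286027 -0.16631208  0.11117964] [0.52163775 0.02427406 0.12207214] [190.71428571 293.04761905]
blade 378 (0.5660613179206848, 0.09605011343955994) (0.5645723342895508, 0.10170410573482513) 72.47985076904297
plate_4 0.66 528 [ 0.28307937 -0.20028096  0.01411261] [[0.223, -0.256, 0.002], [0.342, -0.154, 0.018]] [218.03977273 351.74242424]
plate_4 0.57 565 [0.53546401 0.05775945 0.11114079] [[0.48, 0.015, 0.1], [0.588, 0.094, 0.114]] [213.26371681 256.94690265]
stack top 871 ((0.5320764780044556, 0.05429033190011978), (0.1002209484577179, 0.14502115547657013), 79.42281341552734) [0.5302754  0.05403457]
```

View pics/crop1.png

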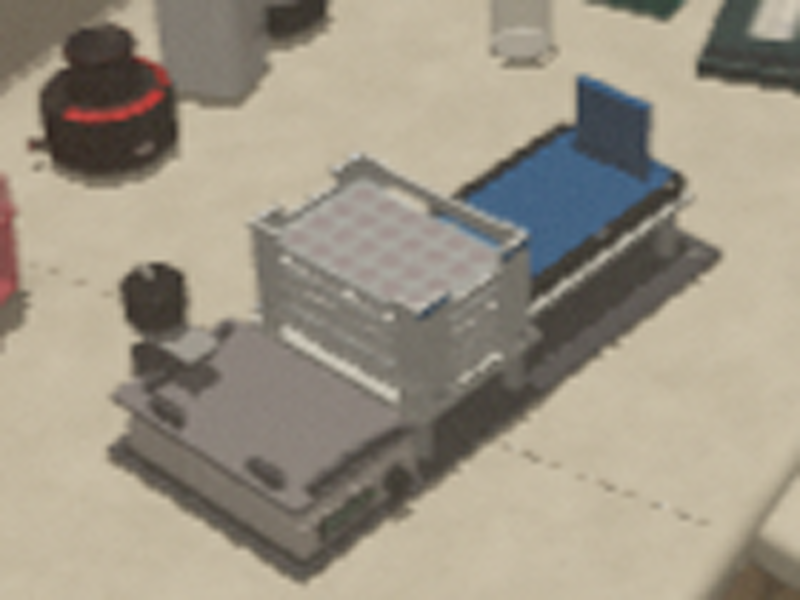

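```bash
cat >> h.py <<'E'
def goto(P,ydir):  # travel/spin to put TCP at P with tool y along +-ydir, tool down
    s=robot.read_state(); M=R.from_rotvec(s["orientation"]).as_matrix()
    y=M.T@np.array([ydir[0],ydir[1],0]); sp=np.arctan2(-y[0],y[1]); sp=(sp+np.pi/2)%np.pi-np.pi/2
    print("travel",np.round(M.T@(np.array(P)-s["tool_pos"]),4),"spin",round(sp,3),"q",np.round(s["q"],2),"tilt",np.round(M[:,2],3),"t",s["t"])
E
python3 -c "
from h import *
goto([.491,-.163,.25],[.184,.983])"
```

```text
travel [ 0.3874 -0.2572 -0.0143] spin 0.589 q [-1.25  0.13  1.49  0.    1.52 -0.09] tilt [ 0. -0. -1.] t 0.75
```

```bash
python3 -m inch '{"travel":[[0.02,-0.013,-0.002],[0.055,-0.036,-0.005],[0.09,-0.06,-0.008],[0.125,-0.083,-0.01],[0.16,-0.106,-0.012],[0.195,-0.13,-0.014],[0.23,-0.153,-0.014],[0.265,-0.176,-0.014],[0.3,-0.2,-0.014],[0.33,-0.22,-0.014]],"spin":[0.05,0.11,0.17,0.23,0.29,0.35,0.41,0.47,0.53,0.589]}'
python3 - <<'E'
from h import *
goto([.491,-.163,.25],[.184,.983])
im,w=cloud("wrist"); save("wr1.png",im)
for n in("slide_tab","plate_4","knob"):
    for r in models.look_for("wrist",n)[:2]: print(n,np.round(r["centre"],4),r["p"])
    for m in models.masks_of("wrist",n)[:1]:
        q=w[m["region"]]; print(n,m["p"],len(q),np.nanmedian(q,0),np.argwhere(m["region"]).mean(0))
im,w=cloud("top"); save("top2.png",cv2.resize(im[150:290,220:420],(800,560)))
E
```

```text
t: 1.58
tool_pos: [0.4536, -0.2177, 0.25]
orientation: [3.127, -0.295, 0.001]
force: [-0.2, 0.4, -0.4]
opening: 0.093
gripper_force: 0.0
travel [ 0.0265 -0.0608  0.    ] spin -0.003 q [-0.55 -0.14  1.73  0.    1.55  1.21] tilt [ 0.001 -0.    -1.   ] t 1.5833
slide_tab [ 0.5126 -0.0841  0.0606] 0.62
slide_tab [ 0.5326 -0.062   0.063 ] 0.23
slide_tab 0.68 12284 [ 0.51739079 -0.08001479  0.06255257] [160.65630088 156.28508629]
plate_4 [0.5325 0.0152 0.0889] 0.98
plate_4 [0.5326 0.0179 0.0605] 0.94
plate_4 0.97 4155 [0.52684391 0.03714139 0.11258227] [175.75475331  19.2433213 ]
knob 0.63 27116 [ 0.53286196 -0.06117854  0.06232448] [149.61498746 138.63254167]
```

View pics/wr1.png

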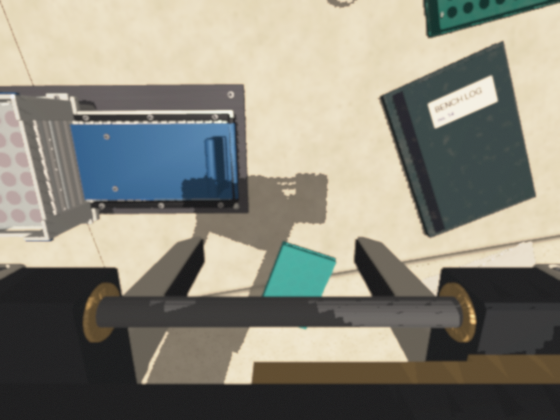

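The wrist view shows the slide's blade at (150,160) with its upright tab at about (217,158), the grey angles at (60,165), the stack at the left edge, and the turquoise look-alike at (300,275). The network's mask covers the blade, so I locate the tab from depth.

```bash
cat > tab.py <<'E'
from h import *
im,w=cloud("wrist"); f=im.astype(int)
near=(w[...,0]>.42)&(w[...,0]<.62)&(w[...,1]>-.26)&(w[...,1]<-.02)
b=near&(f[...,2]>f[...,0]+25)
t=b&(w[...,2]>.105)&(w[...,2]<.125); p=w[t]
c,s,a=cv2.minAreaRect(p[:,:2].astype(np.float32)); print("tab",len(p),p.mean(0),np.median(p,0),c,s,a)
l=(b&(w[...,2]>.055)&(w[...,2]<.068)); c2,s2,a2=cv2.minAreaRect(w[l][:,:2].astype(np.float32)); print("blade",l.sum(),c2,s2,a2)
E
python3 tab.py
python3 - <<'E'
from h import *
im,w=cloud("top")
m=(w[...,2]>.117)&(w[...,2]<.135)&(w[...,0]>.42)&(w[...,0]<.66)&(w[...,1]>-.05)&(w[...,1]<.15)
print("angles",m.sum(),cv2.minAreaRect(w[m][:,:2].astype(np.float32)))
k=(w[...,2]>.095)&(w[...,2]<.12)&(w[...,0]>.59)&(w[...,0]<.7)&(w[...,1]>.1)&(w[...,1]<.2)&(im.max(-1)<90)
print("knob",k.sum(),w[k].mean(0) if k.any() else 0,cv2.minEnclosingCircle(w[k][:,:2].astype(np.float32)) if k.any() else 0)
E
```

```text
tab 707 [ 0.49870849 -0.16006109  0.1143408 ] [ 0.49920103 -0.1601168   0.1151535 ] (0.49778375029563904, -0.15873272716999054) (0.010471392422914505, 0.05898555368185043) 79.47211456298828
blade 9174 (0.5081145763397217, -0.09397701174020767) (0.16561755537986755, 0.08996308594942093) 79.84703826904297
angles 21 ((0.6200641393661499, 0.10786494612693787), (0.08534426987171173, 0.02628469467163086), 58.4930305480957)
knob 62 [0.64020333 0.14663467 0.10715521] ((0.6427481770515442, 0.14826928079128265), 0.023991119116544724)
```

View pics/top2.png

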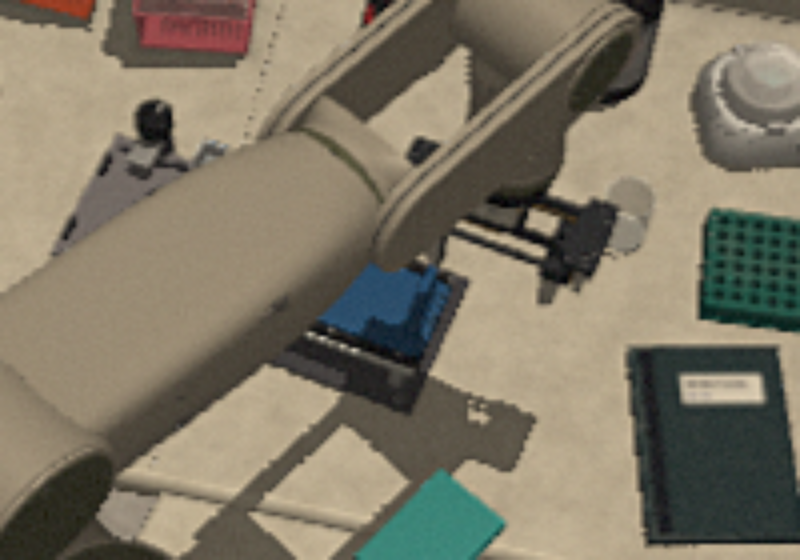

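The top view shows the arm over the feeder, the knob at (155,120) in the crop, and the tab end at (430,300). The tab measures (0.498, -0.159), with the feeder's y axis at 79.6°.

```bash
python3 -c "
from h import *
goto([.498,-.159,.088],[.181,.983])"
```

```text
travel [ 0.0335 -0.0694  0.1616] spin -0.005 q [-0.56 -0.14  1.73 -0.    1.55  1.2 ] tilt [-0. -0. -1.] t 2.0833
```

```bash
python3 -m inch '{"travel":[[0.015,-0.03,0.01],[0.03,-0.06,0.03],[0.0335,-0.0695,0.06],[0.0335,-0.0695,0.09],[0.0335,-0.0695,0.12],[0.0335,-0.0695,0.145],[0.0335,-0.0695,0.157],[0.0335,-0.0695,0.1615],[0.0335,-0.0695,0.1615]],"spin":[-0.005,-0.005,-0.005,-0.005,-0.005,-0.005,-0.005,-0.005,-0.005]}'
python3 - <<'E'
from h import *
goto([.498,-.159,.088],[.181,.983])
im,w=cloud("wrist"); save("wr2.png",im)
E
```

```text
t: 2.83
tool_pos: [0.4979, -0.158, 0.0875]
orientation: [-3.128, 0.284, 0.002]
force: [0.9, 0.4, 0.5]
opening: 0.093
gripper_force: 0.0
travel [ 0.0003  0.001  -0.0005] spin 0.001 q [-0.41  0.05  1.86  0.    1.24  1.35] tilt [-0.002  0.001 -1.   ] t 2.8333
```

View pics/wr2.png

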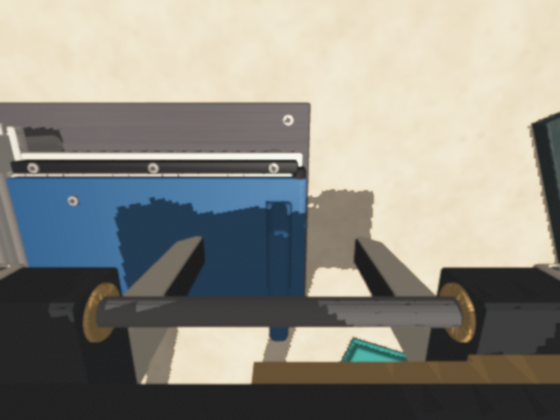

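The tab at (280,270) stands centred between the fingers. I'll close on it.

```bash
python3 -m inch '{"travel":[[0,0,0],[0,0,0],[0,0,0],[0,0,0],[0,0,0],[0,0,0],[0,0,0],[0,0,0]],"spin":[0,0,0,0,0,0,0,0]}' 1 25
python3 -c "
from h import *
goto([.498,-.159,.088],[.181,.983])"
```

```text
t: 3.55
tool_pos: [0.4985, -0.1576, 0.0881]
orientation: [-3.129, 0.283, 0.0]
force: [-0.1, 0.4, -0.4]
opening: 0.0441
gripper_force: 0.0
travel [-0.0002  0.0015  0.0001] spin 0.002 q [-0.4   0.05  1.86 -0.    1.24  1.35] tilt [-0.  0. -1.] t 3.55
```

```bash
python3 -m inch '{"travel":[[0,0,0],[0,0,0],[0,0,0],[0,0,0],[0,0,0],[0,0,0],[0,0,0]],"spin":[0,0,0,0,0,0,0]}'
```

```text
t: 4.13
tool_pos: [0.4985, -0.1577, 0.0881]
orientation: [-3.129, 0.283, 0.0]
force: [-0.5, -0.4, -0.1]
opening: 0.0096
gripper_force: 25.0
```

```bash
python3 -m inch '{"travel":[[0,-0.004,0],[0,-0.012,0],[0,-0.022,0],[0,-0.033,0],[0,-0.044,0],[0,-0.055,0],[0,-0.066,0],[0,-0.077,0],[0,-0.086,0],[0,-0.092,0]],"spin":[0,0,0,0,0,0,0,0,0,0]}'
python3 -m inch '{"travel":[[0,-0.004,0],[0,-0.008,0],[0,-0.011,0],[0,-0.0135,0],[0,-0.0135,0]],"spin":[0,0,0,0,0]}'
```

```text
t: 4.97
tool_pos: [0.5153, -0.066, 0.0881]
orientation: [3.129, -0.282, 0.0]
force: [1.3, -3.7, -1.9]
opening: 0.0098
gripper_force: 25.0
t: 5.38
tool_pos: [0.5175, -0.0534, 0.0881]
orientation: [-3.128, 0.283, -0.0]
force: [3.0, -0.1, -2.8]
opening: 0.0102
gripper_force: 25.0
```

```bash
python3 -m inch '{"travel":[[0,-0.0015,0],[0,-0.003,0],[0,-0.003,0]],"spin":[0,0,0]}'
python3 -m inch '{"travel":[[0,-0.001,0],[0,-0.002,0],[0,-0.002,0]],"spin":[0,0,0]}'
```

```text
t: 5.63
tool_pos: [0.5179, -0.0514, 0.0881]
orientation: [3.128, -0.283, -0.0]
force: [1.1, -6.0, -1.4]
opening: 0.0099
gripper_force: 25.0
t: 5.88
tool_pos: [0.5179, -0.0513, 0.0882]
orientation: [3.125, -0.284, -0.001]
force: [-1.0, -16.0, -2.7]
opening: 0.0099
gripper_force: 25.0
```

The force has risen to 16 N and the tool has stopped moving, so the slide is at its stop. I'll check the plate in the shaker.

```bash
python3 -m inch '{"travel":[[0,0.001,0],[0,0.002,0],[0,0.002,0]],"spin":[0,0,0]}'
python3 - <<'E'
from h import *
im,w=cloud("scene"); save("sc3.png",cv2.resize(im[170:275,190:330],(800,600),interpolation=cv2.INTER_CUBIC))
for r in models.look_for("scene","plate_1")[:4]: print(np.round(r["centre"],4),r["p"])
y=np.array([.181,.983]);x=np.array([.983,-.181]); 
# origin from tab at forward (y=-.107)
o=np.array([.518,-.051])+.107*y; print("origin",o,"seat",o+.1035*y,"knob",o+.088*x+.112*y)
q=(w[...,:2]-o); fx=q@x; fy=q@y
m=(w[...,2]>.060)&(w[...,2]<.072)&(abs(fx)<.075)&(fy>.055)&(fy<.16)
c,s,a=cv2.minAreaRect(np.c_[fx[m],fy[m]].astype(np.float32));print("plate1 in feeder",m.sum(),c,s,a)
print(np.percentile(fy[m],[1,5,50,95,99]),np.percentile(fx[m],[1,50,99]))
E
```

```text
t: 6.13
tool_pos: [0.5179, -0.0514, 0.0881]
orientation: [3.128, -0.284, -0.0]
force: [1.5, -5.9, -2.2]
opening: 0.0097
gripper_force: 25.0
[0.5481 0.1619 0.0674] 0.91
[ 0.281  -0.2     0.0132] 0.82
[0.5395 0.0626 0.1042] 0.76
origin [0.537367 0.054181] seat [0.5561005 0.1559215] knob [0.644143 0.148349]
plate1 in feeder 659 (-0.00025057047605514526, 0.10328299552202225) (0.09670975804328918, 0.14855651557445526) 89.53693389892578
[0.05664191 0.06219672 0.10464619 0.14246751 0.14884211] [-0.06722544 -0.00913666  0.05756801]
```

View pics/sc3.png

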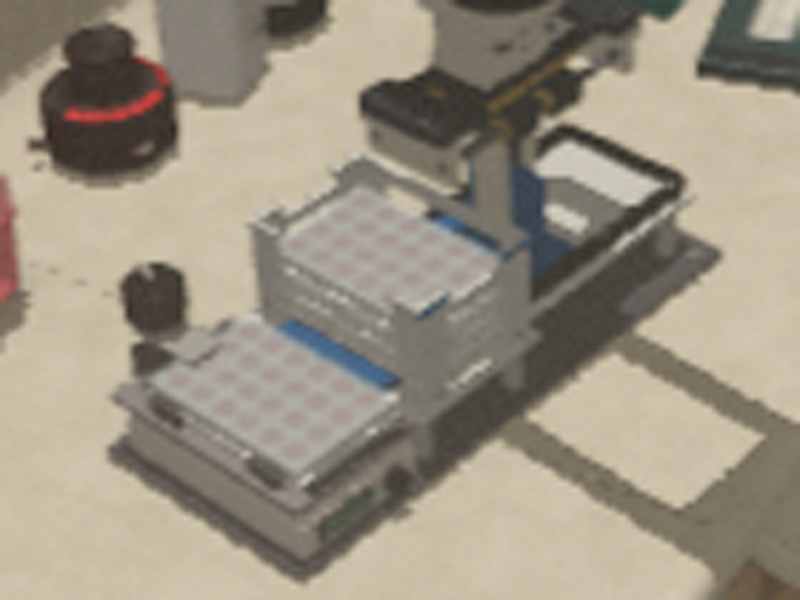

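The plate lies in the seat against the end stops (centre about (275,395) in the crop). The blade's tip shows behind it at (335,350), and the other three plates are still in the feeder. Now I'll pull the slide back.

```bash
python3 -m inch '{"travel":[[0,0.003,0],[0,0.01,0],[0,0.019,0],[0,0.029,0],[0,0.039,0],[0,0.049,0],[0,0.059,0],[0,0.069,0],[0,0.078,0],[0,0.085,0]],"spin":[0,0,0,0,0,0,0,0,0,0]}'
python3 -m inch '{"travel":[[0,0.005,0],[0,0.01,0],[0,0.015,0],[0,0.02,0],[0,0.024,0],[0,0.027,0],[0,0.028,0],[0,0.029,0],[0,0.029,0]],"spin":[0,0,0,0,0,0,0,0,0]}'
```

```text
t: 7.07
tool_pos: [0.5025, -0.1355, 0.0881]
orientation: [-3.128, 0.284, -0.0]
force: [4.8, 2.5, -3.2]
opening: 0.0099
gripper_force: 25.0
t: 7.82
tool_pos: [0.4974, -0.1633, 0.0881]
orientation: [3.129, -0.283, -0.0]
force: [1.8, -1.5, -1.8]
opening: 0.0102
gripper_force: 25.0
```

The slide is back: 113.8 mm of travel from its forward stop. I'll release the tab and go up.

```bash
python3 -m inch '{"travel":[[0,0,0],[0,0,0],[0,0,0],[0,0,0],[0,0,0],[0,0,0],[0,0,0]],"spin":[0,0,0,0,0,0,0]}' 0.3
python3 -m inch '{"travel":[[0,0,-0.01],[0,0,-0.03],[0,0,-0.06],[0,0,-0.09],[0,0,-0.12],[0,0,-0.14],[0,0,-0.15],[0,0,-0.15]],"spin":[0,0,0,0,0,0,0,0]}'
python3 - <<'E'
from h import *
a=79.6*np.pi/180
goto([.644,.148,.24],[np.cos(a),np.sin(a)])
im,w=cloud("scene"); save("sc4.png",cv2.resize(im[170:275,190:330],(800,600),interpolation=cv2.INTER_CUBIC))
E
```

```text
t: 8.4
tool_pos: [0.4975, -0.163, 0.0882]
orientation: [3.129, -0.283, -0.0]
force: [-0.5, -0.4, 0.1]
opening: 0.0524
gripper_force: 0.0
t: 9.07
tool_pos: [0.499, -0.1637, 0.2417]
orientation: [3.127, -0.283, 0.008]
force: [-0.8, -0.6, 0.4]
opening: 0.0652
gripper_force: 0.0
travel [ 0.0868 -0.3326  0.0018] spin 0.001 q [-0.41 -0.08  1.69  0.    1.52  1.34] tilt [ 0.005 -0.002 -1.   ] t 9.0667
```

View pics/sc4.png

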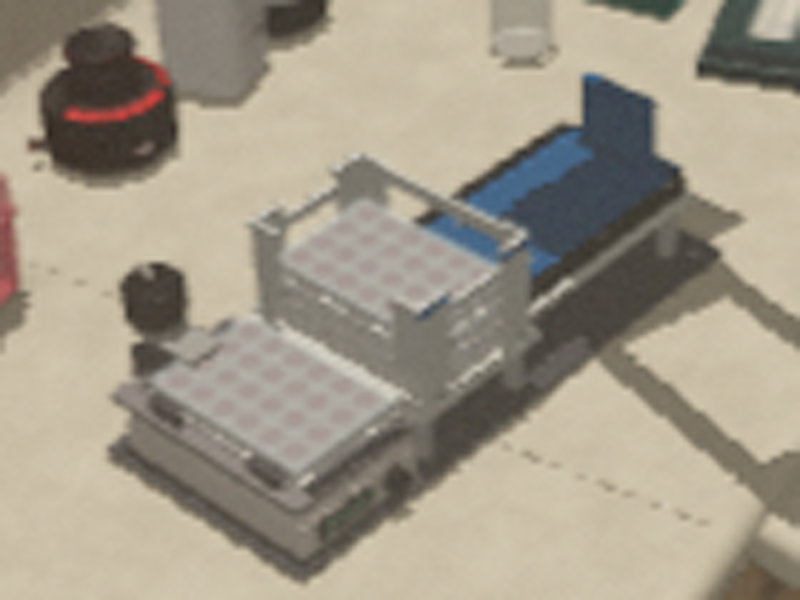

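The slide is fully back and the stack has settled lower in the angles. Plate 1 is home with the strap above it. Next is the knob at about (155,300) in the crop. I'll pre-turn the wrist by about -2.25 rad on the way, after checking for tall neighbours.

```bash
python3 - <<'E'
from h import *
im,w=cloud("scene")
d=np.hypot(w[...,0]-.644,w[...,1]-.148); 
for z in(.11,.14,.2): m=(w[...,2]>z)&(w[...,2]<.4)&(d<.25)&(w[...,0]>.6); print(z,m.sum(),np.nanmin(d[m]) if m.any() else None, w[m][np.argmin(d[m])] if m.any() else 0)
E
python3 -m inch '{"travel":[[0.005,-0.015,0],[0.013,-0.05,0],[0.022,-0.085,0],[0.031,-0.12,0],[0.04,-0.155,0],[0.049,-0.19,0],[0.058,-0.225,0],[0.067,-0.26,0],[0.076,-0.295,0],[0.087,-0.333,0]],"spin":[-0.12,-0.24,-0.36,-0.48,-0.6,-0.72,-0.84,-0.96,-1.08,-1.2]}'
python3 -m inch '{"travel":[[0,0,0],[0,0,0],[0,0,0],[0,0,0],[0,0,0],[0,0,0],[0,0,0],[0,0,0],[0,0,0],[0,0,0]],"spin":[-0.12,-0.24,-0.36,-0.48,-0.6,-0.72,-0.84,-0.96,-1.05,-1.05]}'
python3 - <<'E'
from h import *
a=79.6*np.pi/180
im,w=cloud("wrist"); save("wr5.png",im)
for n in("knob","knob_grip"):
    for r in models.look_for("wrist",n)[:2]: print(n,np.round(r["centre"],4),r["p"])
k=(w[...,2]>.098)&(w[...,2]<.118)&(np.hypot(w[...,0]-.644,w[...,1]-.148)<.035)
print(k.sum(),w[k].mean(0),np.percentile(w[k][:,2],90),cv2.minEnclosingCircle(w[k][:,:2].astype(np.float32)),np.argwhere(k).mean(0))
goto([.644,.148,.24],[np.cos(a),np.sin(a)])
E
```

```text
0.11 4071 0.005435077519962435 [0.63894415 0.14999461 0.11265322]
0.14 3679 0.1422324359845572 [0.78157749 0.18409018 0.25400204]
0.2 2803 0.1422324359845572 [0.78157749 0.18409018 0.25400204]
t: 10.0
tool_pos: [0.6419, 0.1503, 0.235]
orientation: [-2.736, -1.541, 0.007]
force: [0.2, -1.0, 1.3]
opening: 0.0651
gripper_force: 0.0
t: 10.83
tool_pos: [0.6416, 0.1488, 0.235]
orientation: [-1.597, -2.702, 0.005]
force: [-0.7, -0.4, -1.0]
opening: 0.0653
gripper_force: 0.0
knob [0.6401 0.151  0.1067] 0.95
knob [ 0.4969 -0.0232  0.0651] 0.24
knob_grip [0.6399 0.1527 0.1116] 0.87
1184 [0.64223689 0.1479748  0.10787644] 0.10918649300583627 ((0.6429731249809265, 0.14660821855068207), 0.019952017813920975) [202.83108108 280.3902027 ]
travel [-0.0017  0.0012 -0.0036] spin -0.894 q [ 0.15  0.29  1.3  -0.    1.55 -0.35] tilt [-0.003 -0.    -1.   ] t 10.9833
```

View pics/wr5.png

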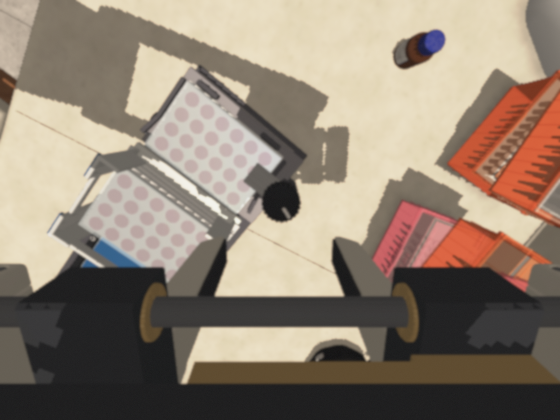

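The knob is at (281,202), gripper axis nearly over it, with the strap at (260,180) over the plate. The red racks at (430,240) are more than 14 cm from the axis.

```bash
python3 -c "
from h import *
goto([.643,.1472,.096],[.181,.983])"
```

```text
travel [-0.002   0.0003  0.1404] spin -0.893 q [ 0.15  0.29  1.3  -0.    1.55 -0.35] tilt [-0.003 -0.    -1.   ] t 10.9833
```

```bash
python3 -m inch '{"travel":[[-0.001,0,0.01],[-0.002,0,0.035],[-0.002,0,0.065],[-0.002,0,0.09],[-0.002,0,0.11],[-0.002,0,0.125],[-0.002,0,0.134],[-0.002,0,0.139],[-0.002,0,0.14],[-0.002,0,0.14]],"spin":[0,0,0,0,0,0,0,0,0,0]}'
python3 -c "
from h import *
goto([.643,.1472,.096],[.181,.983])"
```

```text
t: 11.82
tool_pos: [0.6441, 0.1473, 0.0986]
orientation: [1.604, 2.7, 0.001]
force: [-0.8, -0.5, -0.2]
opening: 0.0652
gripper_force: 0.0
travel [ 0.0005 -0.001   0.0026] spin -0.89 q [ 0.15  0.39  1.44  0.    1.31 -0.35] tilt [ 0.001  0.    -1.   ] t 11.8167
```

```bash
python3 -m inch '{"travel":[[0,-0.001,0.0025],[0,-0.001,0.0025],[0,-0.001,0.0025],[0,-0.001,0.0025],[0,-0.001,0.0025],[0,-0.001,0.0025],[0,-0.001,0.0025]],"spin":[0,0,0,0,0,0,0]}' 1 30
```

```text
t: 12.4
tool_pos: [0.6438, 0.1471, 0.0964]
orientation: [1.603, 2.7, 0.003]
force: [4.0, 2.6, 0.1]
opening: 0.0374
gripper_force: 30.0
```

```bash
python3 -m inch '{"travel":[[0,0,0.0002],[0,0,0.0004],[0,0,0.0007],[0,0,0.001],[0,0,0.0012],[0,0,0.0015],[0,0,0.0017],[0,0,0.002],[0,0,0.0022],[0,0,0.0024]],"spin":[0.08,0.18,0.29,0.4,0.51,0.62,0.72,0.82,0.91,1.0]}'
python3 -m inch '{"travel":[[0,0,0.0002],[0,0,0.0005],[0,0,0.0007],[0,0,0.001],[0,0,0.0012],[0,0,0.0014],[0,0,0.0016],[0,0,0.0018],[0,0,0.0019],[0,0,0.0019]],"spin":[0.1,0.2,0.3,0.4,0.5,0.6,0.67,0.74,0.8,0.8]}'
python3 -c "
from h import *
s=robot.read_state();print(s['wrist_torque'],s['force']);goto([.643,.1472,.096],[.181,.983])"
```

```text
t: 13.23
tool_pos: [0.6428, 0.1471, 0.0939]
orientation: [-2.706, -1.595, -0.0]
force: [-0.9, 2.2, 3.4]
opening: 0.0374
gripper_force: 30.0
t: 14.07
tool_pos: [0.6423, 0.1479, 0.092]
orientation: [-3.112, -0.417, 0.001]
force: [-2.2, 3.7, 4.8]
opening: 0.0375
gripper_force: 30.0
[ 0.93135322  0.63049229 -0.09695168] [-2.21416606  3.69569311  4.84848621]
travel [ 0.0005  0.0008 -0.004 ] spin 0.448 q [0.15 0.39 1.45 0.   1.3  1.45] tilt [-0.001  0.001 -1.   ] t 14.0667
```

```bash
for i in 1; do python3 -m inch '{"travel":[[0,0,0.0002],[0,0,0.0004],[0,0,0.0005],[0,0,0.0005]],"spin":[0.07,0.14,0.2,0.2]}'; done
C='from h import *
s=robot.read_state();print(s["wrist_torque"],s["q"][5])'
python3 -c "$C"
python3 -m inch '{"travel":[[0,0,0.0002],[0,0,0.0004],[0,0,0.0005],[0,0,0.0005]],"spin":[0.07,0.14,0.2,0.2]}'; python3 -c "$C"
```

```text
t: 14.4
tool_pos: [0.6423, 0.1481, 0.0915]
orientation: [-3.138, -0.104, 0.002]
force: [-3.1, 5.6, 5.2]
opening: 0.038
gripper_force: 30.0
[ 1.0527994   0.62191231 -0.08488935] 1.6516168955481938
t: 14.73
tool_pos: [0.6423, 0.1483, 0.091]
orientation: [-3.133, 0.209, 0.001]
force: [-3.5, 6.4, 4.7]
opening: 0.0373
gripper_force: 30.0
[ 1.18529297  0.64070494 -0.12928656] 1.8516457789838243
```

```bash
C='from h import *
s=robot.read_state();print(s["wrist_torque"],s["q"][5])'
python3 -m inch '{"travel":[[0,0,0.0002],[0,0,0.0004],[0,0,0.0004]],"spin":[0.07,0.15,0.15]}'; python3 -c "$C"
python3 -m inch '{"travel":[[0,0,0.0002],[0,0,0.0004],[0,0,0.0004]],"spin":[0.07,0.15,0.15]}'; python3 -c "$C"
```

```text
t: 14.98
tool_pos: [0.6423, 0.1484, 0.0909]
orientation: [-3.108, 0.444, 0.002]
force: [-4.1, 6.8, 7.0]
opening: 0.0374
gripper_force: 30.0
[1.15964282 0.8429653  0.56869042] 2.0020757944487264
t: 15.23
tool_pos: [0.643, 0.1483, 0.0908]
orientation: [-3.066, 0.676, -0.001]
force: [-1.9, 6.7, 6.2]
opening: 0.0376
gripper_force: 30.0
[1.0177872  0.29829292 0.50354249] 2.1520983349882257
```

The torque jumped from about 0.1 to 0.57 N m and the sinking stopped, so the knob is on its stop. I'll open, retreat and check.

```bash
python3 -m inch '{"travel":[[0,0,0],[0,0,0],[0,0,0],[0,0,0],[0,0,0],[0,0,0]],"spin":[0,0,0,0,0,0]}' 0.3
python3 -m inch '{"travel":[[0,0,-0.01],[0,0,-0.03],[0,0,-0.055],[0,0,-0.085],[0,0,-0.115],[0,0,-0.135],[0,0,-0.145],[0,0,-0.145]],"spin":[0,0,0,0,0,0,0,0]}'
python3 - <<'E'
from h import *
im,w=cloud("wrist"); 
k=(w[...,2]>.09)&(w[...,2]<.118)&(np.hypot(w[...,0]-.643,w[...,1]-.1475)<.03)
print("knob",k.sum(),np.percentile(w[k][:,2],[50,90]))
im2,w2=cloud("scene"); save("end.png",np.hstack([cv2.resize(im,(400,300)),cv2.resize(im2[170:275,190:330],(400,300),interpolation=cv2.INTER_CUBIC)]))
y=np.array([.181,.983]);x=np.array([.983,-.181]);o=np.array([.5374,.0542])
for n,W in(("wrist",w),("scene",w2)):
    q=W[...,:2]-o; fx=q@x; fy=q@y
    m=(abs(fx)<.05)&(fy>.07)&(fy<.135); 
    if m.sum()>50: print(n,"plate1 top z",np.nanpercentile(W[m][:,2],[10,50,90]), "plane",np.linalg.lstsq(np.c_[fx[m],fy[m],np.ones(m.sum())],W[m][:,2],rcond=None)[0])
    m=(abs(fx)<.045)&(abs(fy)<.03)
    if m.sum()>50: print(n,"stack top z",np.nanpercentile(W[m][:,2],[10,50,90]))
E
```

```text
t: 15.73
tool_pos: [0.6427, 0.1465, 0.0893]
orientation: [3.069, -0.671, -0.001]
force: [0.1, -0.4, -0.3]
opening: 0.0646
gripper_force: 0.0
t: 16.4
tool_pos: [0.6445, 0.1469, 0.2388]
orientation: [-3.067, 0.67, -0.009]
force: [0.6, 0.0, 0.8]
opening: 0.0649
gripper_force: 0.0
knob 1119 [0.09972808 0.10071568]
wrist plate1 top z [0.06237852 0.06331348 0.06431601] plane [0.00501248 0.00223017 0.06318727]
wrist stack top z [0.09346606 0.09433425 0.09519571]
scene plate1 top z [-0.76172483  0.42337417  0.59102081] plane [ 4.37305023  9.7863929  -0.92236937]
scene stack top z [-0.67269905  0.09753443  0.64410586]
```

View pics/end.png

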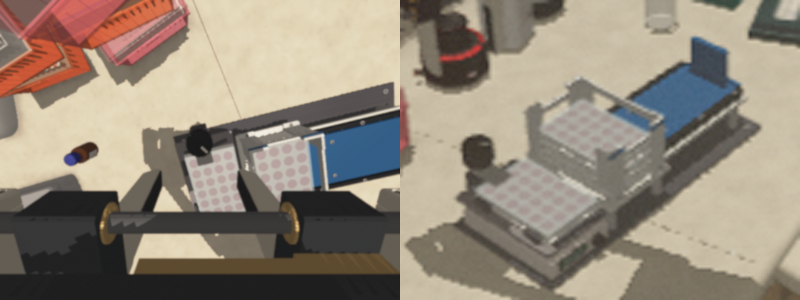

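The left half shows the strap pressed on the seated plate with the knob at (200,140). The right half shows the stack settled and the slide fully back. Everything looks right; there is time to regrip the knob harder once and confirm it is on its stop.

```bash
C='from h import *
s=robot.read_state();print(s["wrist_torque"],s["q"][5])'
python3 -m inch '{"travel":[[0,0,0.02],[0,0,0.05],[0,0,0.08],[0,0,0.105],[0,0,0.125],[0,0,0.137],[0,0,0.144],[0,0,0.146],[0,0,0.146]],"spin":[0,0,0,0,0,0,0,0,0]}'
python3 -m inch '{"travel":[[0,0,0],[0,0,0],[0,0,0],[0,0,0],[0,0,0],[0,0,0],[0,0,0]],"spin":[0,0,0,0,0,0,0]}' 1 50; python3 -c "$C"
python3 -m inch '{"travel":[[0,0,0],[0,0,0],[0,0,0]],"spin":[0.04,0.08,0.08]}'; python3 -c "$C"
python3 -m inch '{"travel":[[0,0,0],[0,0,0],[0,0,0]],"spin":[0.05,0.1,0.1]}'; python3 -c "$C"
```

```text
t: 17.25
tool_pos: [0.6428, 0.1467, 0.0882]
orientation: [3.069, -0.671, -0.001]
force: [-0.6, 0.6, -0.0]
opening: 0.0652
gripper_force: 0.0
t: 17.83
tool_pos: [0.6439, 0.1477, 0.0897]
orientation: [-3.067, 0.669, -0.004]
force: [3.5, 4.5, 1.7]
opening: 0.0373
gripper_force: 50.0
[ 6.91714699e-01 -3.75865842e-01 -3.40844184e-04] 2.147618988324162
t: 18.08
tool_pos: [0.6435, 0.1479, 0.0897]
orientation: [-3.038, 0.793, -0.002]
force: [1.0, 5.5, 2.7]
opening: 0.0375
gripper_force: 50.0
[ 0.86467313 -0.04227505  0.95010146] 2.2289873039176413
t: 18.33
tool_pos: [0.6421, 0.149, 0.0895]
orientation: [-2.994, 0.943, 0.003]
force: [-5.2, 8.1, 6.5]
opening: 0.0372
gripper_force: 50.0
[1.57871895 1.1142901  0.93193573] 2.3292642315871817
```

The torque went straight to 0.95 N m and then slipped, so the knob is firmly on its stop. I'll release and retreat.

```bash
python3 -m inch '{"travel":[[0,0,0],[0,0,0],[0,0,0],[0,0,0],[0,0,0],[0,0,0]],"spin":[0,0,0,0,0,0]}' 0.3
python3 -m inch '{"travel":[[0,0,-0.01],[0,0,-0.03],[0,0,-0.055],[0,0,-0.085],[0,0,-0.115],[0,0,-0.135],[0,0,-0.145],[0,0,-0.145],[0,0,-0.145]],"spin":[0,0,0,0,0,0,0,0,0]}'
python3 - <<'E'
from h import *
im,w=cloud("wrist")
y=np.array([.181,.983]);x=np.array([.983,-.181]);o=np.array([.5374,.0542]);q=w[...,:2]-o; fx=q@x; fy=q@y
for a in(.103,0): m=(abs(fx)<.045)&(abs(fy-a)<.03); print(np.nanpercentile(w[m][:,2],[10,50,90]))
from plant import close_job
print(close_job())
E
```

```text
t: 18.83
tool_pos: [0.6428, 0.1464, 0.0883]
orientation: [2.996, -0.944, -0.0]
force: [-0.5, 0.2, 0.8]
opening: 0.0649
gripper_force: 0.0
t: 19.58
tool_pos: [0.643, 0.1467, 0.2335]
orientation: [-2.996, 0.944, -0.001]
force: [0.0, -0.1, -0.4]
opening: 0.0645
gripper_force: 0.0
[0.06356321 0.06441492 0.06531597]
[0.09464124 0.0954919  0.09633703]
the job is handed in; nothing more can be done
None
```

I handed the job in at about 19.6 s; no verdict came back, but by my measurements plate 1 is home and flat in the shaker seat, the slide is fully back with the other three plates settled on the feeder floor, and the clamp knob is screwed down to its stop.

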